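Ram the steel weight home in the tool handle

ROBOT

A 6-joint arm with a two-finger parallel gripper is mounted at the origin on the work surface. World frame = base frame: x ahead of the robot, y to its left, z up, the work surface at z = 0. Lengths are in m, angles in rad, forces in N, time in s.
With the tool pointing down it reaches from about 0.3 to 0.875 m from the base axis. Payload 6.4 kg.
Tool frame: the origin (TCP) lies between the finger pads; the fingertips stand 8 mm ahead of it and the grasp point (between the pads) lies 11 mm behind it (ctrl.finger_overhang is the distance from the TCP to the fingertips, in m); z points along the fingers, y is the line along which they close (so a half turn about z gives the same grasp; the last joint's range is limited). The gripper opens to 85 mm and grips with 20 to 120 N. Pads are 22 mm wide; open, the fingers measure 114 mm over their backs; the gripper's body (76 mm by 85 mm) begins 54 mm behind the grasp point. The pads swing forward as they close: fully open they stand 13 mm farther back than shut.
Start: joints at [1.07, 0.181, 1.607, -0, 1.354, -0.206], TCP at [0.167, 0.55, 0.239] pointing down, gripper open.
Joint ranges: [-2.99, 2.99], [-0.89, 2.07], [0.3, 2.58], [-1.14, 4.28], [0, 2.63], [-3.12, 3.12]. Speed limits (rad/s): [2.57, 2.57, 3.01, 3.14, 3.14, 3.14].

INTERFACE

Orientations are given as a unit quaternion [w, x, y, z].
In Python, from bench import ctrl, camera gives the robot as it stands.
- The arm moves only by the shell command python3 -m pendant 'ROWS' [OPENING]. ROWS is JSON, a list of rows, each a list of 6 numbers: the shift along the world's x, y, z normalised to -1 to 1, where 1 is 200 mm, then the turn, a rotation vector about the world's x, y, z normalised to -1 to 1, where 1 is pi/2 rad. In form: [[dx, dy, dz, rx, ry, rz], ...]. A call has exactly 10 rows; each row shifts and turns the commanded pose from where the row before left it; what a row does not reach is not made up. A row lasts 1/8 s, in which the tool goes at most 62.5 mm and 10.7 degrees, less where a joint would pass 70% of its speed; a pose out of reach is approached as far as the arm can. A call with a number of a shift or a turn outside -1 to 1 is refused whole. A call with a gripper value outside its range is refused whole. OPENING is the opening, from -1 (shut) to 1 (fully open), set as the call begins (- or left out, the last holds). The fingers move at their own pace and stop on an object; the grip force is fixed at half the most. Time passes only in rows, so rows that do not move let the fingers close, or fill a call up. It gives the time, the measured TCP pose, the force, the opening and the grip force at its end, in the units of the state.
- ctrl.get_obs(): the state, without advancing time (a new reading comes with each control period).
- camera(name): name is "scene" or "side" or "wrist"; returns a dict with "color" (420x560x3 uint8, blue, green, red), "fx", "fy", "cx", "cy" (pixels), "distortion" ([k1, k2, p1, p2, k3] as OpenCV has them; the pictures are not rectified), "xyz" and "rotation" of the camera in the world; the wrist camera has in their place "hand_eye" (4x4, takes a point from camera to tool coordinates, whose origin is the TCP and whose axes are the flange's). Camera axes: x right, y down, z forward; pixel columns grow to the right and rows downward; lengths in m; the calibration is good to about 2 mm. A picture is of the moment at which its call begins: read the wrist's pose just before it. There is no depth.
- ctrl.hand_in(): hands the job in; it is judged then, once.
The state is a dict: "time_s": time; "q": joint angles; "dq": joint speeds; "joint_efforts": joint torques, N m; "eef_pos": TCP position; "eef_rot": TCP orientation; "wrist_force": force on the tool from outside, world axes, zero at the start; "torque": the same for the moment, N m; "opening": opening from 0.0 (shut) to 1.0 (fully open); "grasp_force": force on a finger pad.
Only numpy, scipy, OpenCV 4.12 (cv2) and the standard library are available. Lean on these libraries where they do the work, as an engineer would, in place of code of your own. Each camera call takes 0.05 s, during which the arm holds its last target. There are 200 camera calls.

TASK

Drop the slim steel slug into the clear handle tube, on top of the tight rubber plug, then ram both down with the ramrod from the wooden stand until the plug bottoms out on the tube's floor, and keep a firm, steady push of about 18 N on it for a second (more than 12 N, but never above 32 N, or the tube's floor cracks). Then put the ramrod back upright in its own hole in the stand, tip down on the bench, and let go; leave the thick slug and the glue bottle standing where they are.

Things in the scene. Friction and masses are not known exactly. Their poses are not given: they have to be found in the camera images.
- slug_center (a point): Slim plain steel slug, a cylinder 20 mm in diameter and 40 mm tall, 0.1 kg (may differ by a third), standing upright on the bench. Point: its centre, 20 mm above its underside; z along its axis.
- thick_slug_center (a point): Thick steel slug, a cylinder 32 mm in diameter and 40 mm tall, standing upright near the slim one: too thick for the tube, not to be used. Point: its centre.
- tube_mouth (a point): Centre of the open top of the clear plastic handle tube, 121 mm above the bench: bore 25 mm, wall 3 mm, outer diameter 31 mm. The tube stands upright, fixed, in a wooden foot 90 x 90 x 30 mm. z up.
- tube_floor (a point): Centre of the tube's inner floor (top of a thin rubber pad), 20 mm above the bench and 101 mm below the mouth; z up.
- plug (a joint): How far the dark rubber plug is pushed down the tube, in m: 0 = its top 40 mm below the tube's mouth; 0.045 = bottomed on the floor's rubber pad, its top 85 mm below the mouth. Starts between 0.004 and 0.022. It grips the bore: about 6 N moves it, slightly more when faster; it stays where left, the slug's weight does not move it. Bottomed, it gives only about 0.1 mm per newton.
- plug_top (a point): Centre of the upper face of the rubber plug, which is 23 mm in diameter and 16 mm tall; z up.
- ramrod_grip (a point): The ramrod: a steel rod 15 mm in diameter and 75 mm long with a dark wooden cylinder handle above it, 24 mm in diameter and 45 mm tall; 120 mm long in all, 0.13 kg. It stands upright, loose, in the wooden stand with its tip on the bench, so that its handle spans 75 to 120 mm above the bench. Point: the middle of the handle, 97.5 mm above the tip; z along the rod, from tip to handle.
- ramrod_tip (a point): Centre of the ramrod's flat lower end.
- stand_hole (a point): Centre of the top of the ramrod's hole in the wooden stand, 60 mm above the bench. The hole is 19 mm in diameter, chamfered 3 mm, and goes right through to the bench. The stand is a fixed block 140 x 80 x 60 mm, longer along its own x; its other hole, 60 mm away towards its -x, holds a thin awl with a pear-shaped pale handle up to 30 mm thick that reaches 117 mm above the bench. x along the stand, z up.
- glue_center (a point): White glue bottle, 58 mm in diameter and 170 mm tall, standing on the bench, not to be moved. Point: its centre.
Not all that is in view belongs to the job. What is shaped like the part that bears ramrod_grip but pink or yellow is not meant.

How it is judged:
By the outcome, as a careful person would: the job done as asked, in the order asked, and still so for the second after the job is handed in, with the robot touching nothing.
It also fails if it takes over 58 s, if anything falls off the work surface, if the arm or the gripper's body presses on something with over 40 N, if the wrist force passes 120 N, or if a joint passes its speed limit or range.

## Working session

There is one attempt and no reset: what is moved stays moved. The work goes in short steps, Python scripts to look and compute and a shell command to move; the robot and the scene stay as the last step left them, time stands still between calls to the robot, and variables do not carry over. Pictures are saved under pics/ and viewed, at most 14 in all, crops included, and the job is handed in when it is done.

```bash
ls; mkdir -p pics; cat > h.py <<'E'
import numpy as np, cv2
from bench import ctrl, camera
from scipy.spatial.transform import Rotation as R
def q2R(q): return R.from_quat([q[1],q[2],q[3],q[0]]).as_matrix()
def grab(name):
    o=ctrl.get_obs(); c=camera(name)
    K=np.array([[c['fx'],0,c['cx']],[0,c['fy'],c['cy']],[0,0,1]]); d=np.array(c['distortion'],float)
    if name=='wrist':
        T=np.eye(4);T[:3,:3]=q2R(o['eef_rot']);T[:3,3]=o['eef_pos'];T=T@np.array(c['hand_eye']);Rm,t=T[:3,:3],T[:3,3]
    else:
        r=np.array(c['rotation'],float); Rm=r if r.shape==(3,3) else q2R(r); t=np.array(c['xyz'])
    return dict(img=c['color'],K=K,d=d,R=Rm,t=t,o=o)
def ray(v,px):
    p=cv2.undistortPoints(np.array(px,float).reshape(1,1,2),v['K'],v['d']).ravel()
    r=v['R']@np.array([p[0],p[1],1]); return r/np.linalg.norm(r)
def plane(v,px,z):
    r=ray(v,px); return v['t']+r*(z-v['t'][2])/r[2]
def proj(v,P):
    P=np.atleast_2d(P).astype(float); Rc=v['R'].T
    return cv2.projectPoints(P,cv2.Rodrigues(Rc)[0],-Rc@v['t'],v['K'],v['d'])[0].reshape(-1,2)
def tri(va,pa,vb,pb):
    A=np.zeros((3,3));b=np.zeros(3)
    rs=[]
    for v,p in((va,pa),(vb,pb)):
        r=ray(v,p);M=np.eye(3)-np.outer(r,r);A+=M;b+=M@v['t'];rs.append((v,r))
    X=np.linalg.solve(A,b); return X,[np.linalg.norm((np.eye(3)-np.outer(r,r))@(X-v['t'])) for v,r in rs]
E
python3 - <<'E'
from h import *
for n in('scene','side','wrist'):
    v=grab(n); cv2.imwrite(f'pics/{n}0.png',v['img']); print(n,v['t'].round(3),v['R'].round(2).tolist(),v['K'][0,0])
o=ctrl.get_obs();print(o)
E
```

```text
pics
scene [1.284 0.169 0.698] [[-0.24, 0.61, -0.76], [0.97, 0.14, -0.2], [-0.01, -0.78, -0.62]] 464.5791751379365
side [ 0.1   -0.536  0.789] [[0.76, -0.46, 0.47], [-0.66, -0.55, 0.52], [0.01, -0.7, -0.72]] 451.57777625742074
wrist [0.087 0.573 0.373] [[0.29, 0.9, 0.31], [0.96, -0.27, -0.1], [-0.0, 0.33, -0.94]] 352.39275839616664
{'time_s': 0.15, 'q': array([ 1.06973783e+00,  1.81431042e-01,  1.60776089e+00, -8.20926317e-06,
        1.35381025e+00, -2.06300088e-01]), 'dq': array([ 0.00120572, -0.00200403, -0.00060922, -0.00041174,  0.00082022,
       -0.00092115]), 'joint_efforts': array([ 6.42729792e-04, -4.45262754e+01, -3.51693320e+01, -3.29582408e-04,
        5.87366492e-03, -5.56744658e-05]), 'eef_pos': array([0.16682602, 0.54983672, 0.23856542]), 'eef_rot': array([-2.40335374e-04,  1.46845342e-01,  9.89159213e-01, -6.62527442e-04]), 'wrist_force': array([ 0.67850583, -0.90165214,  0.24878331]), 'torque': array([ 0.01595545, -0.01216181, -0.0423525 ]), 'grasp_force': 0.0, 'opening': 0.9989158944597453}
```

View pics/scene0.png

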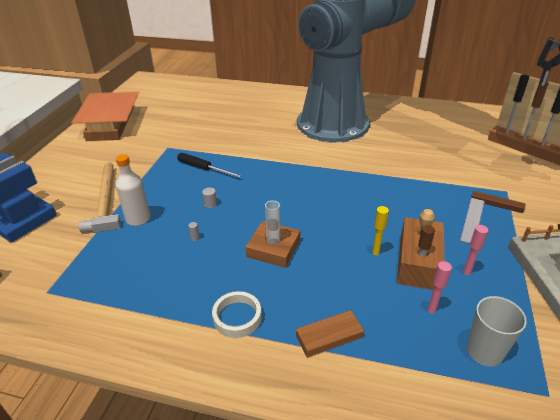

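View pics/side0.png

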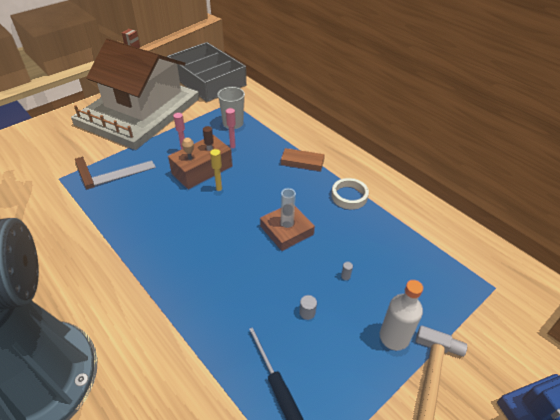

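Scene view: slim slug (194,231), thick slug (209,197), tube mouth ~(272,206), ramrod's dark handle ~(427,238) in the stand, with pink and yellow decoys around it. Side view: slim slug (347,271), tube mouth ~(288,193), handle ~(208,135). I'll zoom in for precise pixels.

```bash
python3 - <<'E'
from h import *
rows=[]
for n,cs in(('scene',[(194,231),(272,222),(425,243)]),('side',[(347,271),(288,208),(205,150)])):
    im=cv2.imread(f'pics/{n}0.png'); r=[]
    for (x,y) in cs:
        c=im[y-33:y+33,x-29:x+29]; c=cv2.resize(c,None,fx=4.5,fy=4.5,interpolation=cv2.INTER_CUBIC)
        for k in range(0,58,10): cv2.putText(c,str(x-29+k),(int(k*4.5),8),0,.3,(255,255,255)); cv2.line(c,(int(k*4.5),10),(int(k*4.5),16),(255,255,255))
        for k in range(0,66,10): cv2.putText(c,str(y-33+k),(0,int(k*4.5)+3),0,.3,(0,255,255)); cv2.line(c,(18,int(k*4.5)),(24,int(k*4.5)),(0,255,255))
        r.append(c)
    rows.append(np.hstack(r))
o=np.vstack(rows);print(o.shape);cv2.imwrite('pics/crops0.png',o)
E
```

```text
(594, 783, 3)
```

View pics/crops0.png

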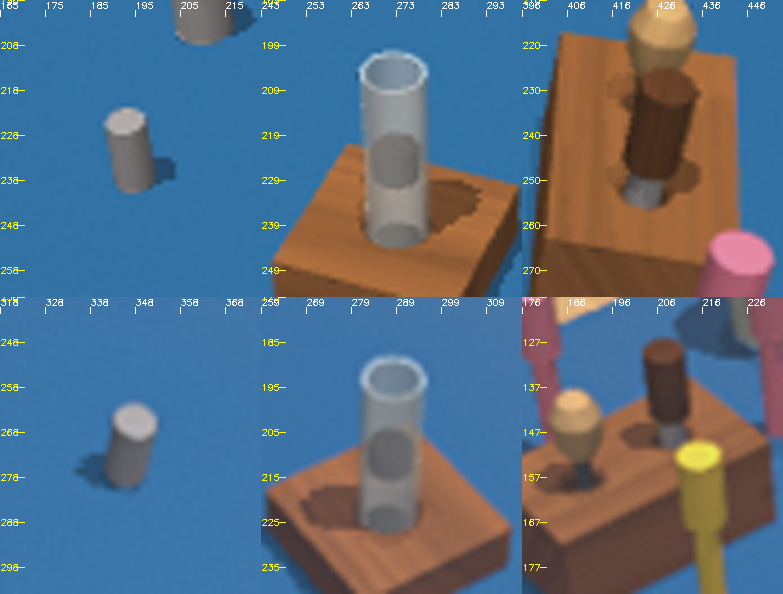

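Crops show: slug top centre scene (193.0,225.1) / side (347.8,265.6). Tube mouth (272.3,205.2) / (288.3,193.2). Ramrod top (428.7,229.6) / (207.6,128.6). Plug visible mid-tube.

```bash
python3 - <<'E'
from h import *
a,b=grab('scene'),grab('side')
P={}
for n,p,q in [('slug',(193,225.1),(347.8,265.6)),('thick',(209.3,190.5),(308.3,300)),('mouth',(272.3,205.2),(288.3,193.2)),('rod',(428.7,229.6),(207.6,128.6)),('pinkA',(444.7,266.2),(230,111)),('pinkB',(480,229),(179,116)),('yellow',(382,209),(215.3,152.3)),('awl',(427,211),(187.5,140)),('glue',(123,158),(414,287))]:
    X,e=tri(a,p,b,q);P[n]=X;print(n,X.round(4),np.round(e,4))
# refine on known heights
for n,p,q,z in [('slug',(193,225.1),(347.8,265.6),.04),('mouth',(272.3,205.2),(288.3,193.2),.121),('rod',(428.7,229.6),(207.6,128.6),.12)]:
    print(n,plane(a,p,z).round(4),plane(b,q,z).round(4))
for p in [(405.5,217.3),(443.3,222.2),(401,263)]: print('stand',plane(a,p,.06).round(4))
o=a['o'];M=q2R(o['eef_rot']);print(M.round(3))
E
```

```text
slug [ 0.5907 -0.2121  0.0379] [0.0005 0.0005]
thick [ 0.4689 -0.2206  0.0421] [0.0006 0.0006]
mouth [ 0.5825 -0.0334  0.1193] [0.0005 0.0005]
rod [0.5853 0.2708 0.1178] [0.001 0.001]
pinkA [0.6754 0.2981 0.117 ] [0.0009 0.0009]
pinkB [0.561  0.3646 0.117 ] [0.0013 0.0013]
yellow [0.5445 0.1807 0.1189] [0.0009 0.0009]
awl [0.5239 0.2682 0.1138] [0.0008 0.0008]
glue [ 0.5569 -0.3687  0.1672] [0.0007 0.0007]
slug [ 0.5926 -0.2105  0.04  ] [ 0.5895 -0.2135  0.04  ]
mouth [ 0.5842 -0.0324  0.121 ] [ 0.5814 -0.0352  0.121 ]
rod [0.5869 0.2712 0.12  ] [0.5837 0.2668 0.12  ]
stand [0.4853 0.2336 0.06  ]
stand [0.4835 0.3116 0.06  ]
stand [0.6253 0.2309 0.06  ]
[[-0.957  0.291 -0.001]
 [ 0.291  0.957 -0.001]
 [ 0.    -0.001 -1.   ]]
```

```bash
python3 -m pendant '[[0.1,-0.18,0,0,0,0.01],[0.11,-0.19,0,0,0,0.01],[0.11,-0.19,0,0,0,0.01],[0.11,-0.19,0,0,0,0.01],[0.11,-0.19,0,0,0,0.01],[0.11,-0.19,0,0,0,0.01],[0.11,-0.19,0,0,0,0.01],[0.11,-0.19,0,0,0,0.01],[0.11,-0.19,0,0,0,0.01],[0.11,-0.19,0,0,0,0.01]]'; python3 -m pendant '[[0.11,-0.2,0,0,0,0.01],[0.11,-0.2,0,0,0,0.01],[0.11,-0.2,0,0,0,0.01],[0.11,-0.2,0,0,0,0.01],[0.11,-0.2,0,0,0,0.01],[0.1,-0.2,0,0,0,0.01],[0.1,-0.19,0,0,0,0.01],[0.1,-0.18,0,0,0,0.01],[0.1,-0.18,0,0,0,0.01],[0.1,-0.18,0,0,0,0.01]]'
```

```text
time_s: 1.5
eef_pos: [0.3856, 0.1709, 0.2395]
eef_rot: [0.0, 0.069, 0.998, 0.0]
wrist_force: [0.8, -0.3, -0.4]
opening: 0.999
grasp_force: 0.0
time_s: 2.75
eef_pos: [0.5955, -0.215, 0.2391]
eef_rot: [-0.0, -0.01, 1.0, 0.0]
wrist_force: [0.7, 0.9, -0.1]
opening: 1.0
grasp_force: 0.0
```

```bash
python3 - <<'E'
from h import *
v=grab('wrist');im=v['img'].copy();print(v['o']['eef_pos'])
for P in([.591,-.212,.039],[.583,-.033,.12],[.469,-.22,.04]):
    p=proj(v,P)[0];print(p.round(1))
cv2.imwrite('pics/w1.png',im)
E
```

```text
[ 0.59554401 -0.21498408  0.23907519]
[282.3 177.9]
[518.6 197.5]
[276.4  39.9]
```

View pics/w1.png

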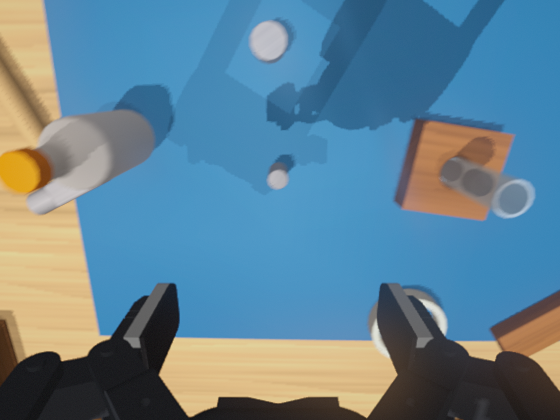

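Wrist view: slim slug top (278,179), thick slug (269,40), tube mouth (514,197), and the finger midline at about column 279.

```bash
python3 - <<'E'
from h import *
v=grab('wrist');im=v['img']
hsv=cv2.cvtColor(im,cv2.COLOR_BGR2HSV)
m=((hsv[...,1]<70)&(hsv[...,2]>150)).astype(np.uint8)
n,l,s,c=cv2.connectedComponentsWithStats(m)
for i in range(1,n):
    if 60<s[i,4]<3000: print(s[i],c[i].round(1))
t=v['o']['eef_pos'];print('TCP proj',proj(v,t),proj(v,[t+[0,0,.019]]),proj(v,[[t[0],t[1],.04]]))
print('slug',plane(v,(277.8,178.8),.04),'mouth',plane(v,(513.5,197.5),.121))
E
```

```text
[ 259   17   36   40 1135] [276.3  36.6]
[275 167  20  20 303] [284.9 176.5]
[494 176  49  39 478] [521.8 194.7]
[416 296  37  43 431] [440.4 312.8]
[195 336 170   3 190] [279.3 337.2]
TCP proj [[280.35561586 293.61577058]] [[280.50089378 320.09080555]] [[279.73612717 182.40514115]]
slug [ 0.59336416 -0.22162489  0.04      ] mouth [ 0.58453916 -0.04330453  0.121     ]
```

```bash
cat >> h.py <<'E'
def blobs(v,lo=60,hi=3000,smax=70,vmin=150):
    hsv=cv2.cvtColor(v['img'],cv2.COLOR_BGR2HSV)
    m=((hsv[...,1]<smax)&(hsv[...,2]>vmin)).astype(np.uint8)
    out=[]
    for c in cv2.findContours(m,cv2.RETR_EXTERNAL,cv2.CHAIN_APPROX_NONE)[0]:
        A=cv2.contourArea(c)
        if lo<A<hi and len(c)>5:
            e=cv2.fitEllipse(cv2.convexHull(c)); out.append((A,np.round(e[0],1),np.round(e[1],1)))
    return out
E
python3 - <<'E'
from h import *
v=grab('wrist');t=v['o']['eef_pos'];print(t,v['o']['eef_rot'].round(4),abs(v['o']['dq']).max())
for b in blobs(v): print(b,plane(v,b[1],.04).round(4),plane(v,b[1],.121).round(4))
print('nadir',proj(v,[[t[0],t[1],.04]]))
E
```

```text
[ 0.59588937 -0.21741004  0.23859969] [ 1.0e-04 -8.3e-03  1.0e+00 -5.0e-04] 0.06889003690484784
(87.5, array([380.8, 341.4]), array([ 6.5, 29.2])) [ 0.7817 -0.0971  0.04  ] [ 0.7161 -0.1269  0.121 ]
(349.5, array([429.1, 318.3]), array([36.8, 49.8])) [ 0.7495 -0.046   0.04  ] [ 0.6918 -0.0882  0.121 ]
(1121.0, array([516.9, 197.5]), array([33.9, 50.5])) [0.6065 0.0202 0.04  ] [ 0.5835 -0.0381  0.121 ]
(273.5, array([282.4, 177.9]), array([18.7, 19.9])) [ 0.5911 -0.2146  0.04  ] [ 0.5718 -0.2158  0.121 ]
(1081.5, array([273.3,  38.3]), array([36.5, 39.4])) [ 0.4682 -0.2249  0.04  ] [ 0.4789 -0.2236  0.121 ]
nadir [[279.38769558 182.69650975]]
```

```bash
python3 -m pendant '[[-0.02,0,-0.1,0,0,-0.01],[0,0,-0.1,0,0,0],[0,0,-0.1,0,0,0],[0,0,-0.1,0,0,0],[0,0,-0.1,0,0,0],[0,0,-0.05,0,0,0],[0,0,0,0,0,0],[0,0,0,0,0,0],[0,0,0,0,0,0],[0,0,0,0,0,0]]'; python3 - <<'E'
from h import *
v=grab('wrist');t=v['o']['eef_pos'];print(t,v['o']['eef_rot'].round(4),abs(v['o']['dq']).max())
for b in blobs(v,100,6000): print(b,plane(v,b[1],.04).round(4),plane(v,b[1],.121).round(4))
print('nadir',proj(v,[[t[0],t[1],.04]]))
E
```

```text
time_s: 4.15
eef_pos: [0.5914, -0.214, 0.13]
eef_rot: [0.0, -0.002, 1.0, -0.0]
wrist_force: [-0.2, 0.7, -0.9]
opening: 0.997
grasp_force: 0.0
[ 0.59137659 -0.21398281  0.12996747] [ 5.0e-04 -1.8e-03  1.0e+00 -3.0e-04] 0.003532401885868004
(107.0, array([546.5, 239.1]), array([ 4.7, 52.9])) [ 0.6038 -0.0256  0.04  ] [ 0.569 -0.094  0.121]
(540.0, array([278.4, 221.1]), array([26. , 27.9])) [ 0.5909 -0.2148  0.04  ] [ 0.5607 -0.215   0.121 ]
(561.0, array([ -8.2, 214.7]), array([41.6, 71.1])) [ 0.5872 -0.4133  0.04  ] [ 0.5583 -0.3418  0.121 ]
(2238.0, array([261.3,  19.6]), array([54.8, 60.6])) [ 0.4682 -0.2251  0.04  ] [ 0.4824 -0.2215  0.121 ]
nadir [[279.65212768 221.75656183]]
```

```bash
python3 -m pendant '[[0,-0.004,-0.08,0,0,0],[0,0,-0.1,0,0,0],[0,0,-0.1,0,0,0],[0,0,-0.1,0,0,0],[0,0,-0.08,0,0,0],[0,0,-0.04,0,0,0],[0,0,0,0,0,0],[0,0,0,0,0,0],[0,0,0,0,0,0],[0,0,0,0,0,0]]'; python3 -m pendant '[[0,0,0,0,0,0],[0,0,0,0,0,0],[0,0,0,0,0,0],[0,0,0,0,0,0],[0,0,0,0,0,0],[0,0,0,0,0,0],[0,0,0,0,0,0],[0,0,0,0,0,0],[0,0,0,0,0,0],[0,0,0,0,0,0]]' -1
```

```text
time_s: 5.45
eef_pos: [0.5914, -0.2148, 0.0299]
eef_rot: [0.0, -0.002, 1.0, -0.0]
wrist_force: [-0.4, 0.1, 0.1]
opening: 0.997
grasp_force: 0.0
time_s: 6.7
eef_pos: [0.5911, -0.2146, 0.0294]
eef_rot: [0.0, -0.002, 1.0, -0.0]
wrist_force: [-0.1, 1.2, 2.9]
opening: 0.21
grasp_force: 58.7
```

```bash
python3 -m pendant '[[0,0,0.05,0,0,0],[0,0,0.1,0,0,0],[0,0,0.15,0,0,0],[0,0,0.15,0,0,0],[0,0,0.15,0,0,0],[0,0.04,0.15,0,0,0],[0,0.08,0.1,0,0,0],[-0.01,0.12,0,0,0,0],[-0.01,0.15,0,0,0,0],[-0.01,0.15,0,0,0,0]]';python3 -m pendant '[[-0.01,0.15,0,0,0,0],[0,0.12,0,0,0,0],[0,0.07,0,0,0,0],[0,0.01,0,0,0,0],[0,0,0,0,0,0],[0,0,0,0,0,0],[0,0,0,0,0,0],[0,0,0,0,0,0],[0,0,0,0,0,0],[0,0,0,0,0,0]]'; python3 - <<'E'
from h import *
v=grab('wrist');t=v['o']['eef_pos'];print(t,abs(v['o']['dq']).max())
print('slug bottom expected px',proj(v,[[t[0],t[1],t[2]-.03]]),'nadir mouth',proj(v,[[t[0],t[1],.121]]))
for b in blobs(v,100,6000): print(b,plane(v,b[1],.121).round(4))
cv2.imwrite('pics/w2.png',v['img'])
E
```

```text
time_s: 7.95
eef_pos: [0.5837, -0.1039, 0.1976]
eef_rot: [-0.001, -0.002, 1.0, 0.001]
wrist_force: [0.4, 0.2, -1.2]
opening: 0.204
grasp_force: 58.6
time_s: 9.2
eef_pos: [0.5831, -0.0367, 0.1993]
eef_rot: [0.0, -0.002, 1.0, -0.0]
wrist_force: [-0.2, 0.7, -1.3]
opening: 0.211
grasp_force: 58.6
[ 0.58307904 -0.03665097  0.19930826] 0.001899890406483513
slug bottom expected px [[280.00772859 262.30377602]] nadir mouth [[279.64495694 228.16062313]]
(983.5, array([271.7, 356. ]), array([67.2, 78.2])) [ 0.6859 -0.042   0.121 ]
(1558.0, array([277.3, 225.1]), array([44.9, 57.3])) [ 0.581  -0.0382  0.121 ]
(1255.5, array([37.8, 51.2]), array([36.9, 45.1])) [ 0.4768 -0.1734  0.121 ]
```

View pics/w2.png

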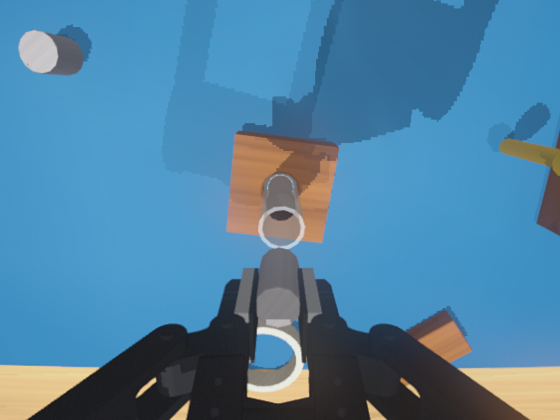

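Slug is held plumb, with its bottom at about (279,258). The mouth ring is centred near (281,228) with a width of about 43 px. I'll refine the ring.

```bash
python3 - <<'E'
from h import *
v=grab('wrist');t=v['o']['eef_pos'];im=v['img']
c=im[200:275,245:315]
hsv=cv2.cvtColor(c,cv2.COLOR_BGR2HSV)
m=((hsv[...,1]<45)&(hsv[...,2]>185)).astype(np.uint8);m[50:]=0
ys,xs=np.nonzero(m);pts=np.c_[xs+245,ys+200].astype(np.float32)
print(len(pts),pts.min(0),pts.max(0)); e=cv2.fitEllipse(pts);print(e,plane(v,e[0],.121))
h=cv2.fitEllipse(cv2.convexHull(pts));print(h,plane(v,h[0],.121))
big=cv2.resize(c,None,fx=5,fy=5,interpolation=cv2.INTER_CUBIC);mm=cv2.cvtColor(cv2.resize(m*255,None,fx=5,fy=5),cv2.COLOR_GRAY2BGR)
for p,col in((proj(v,[[t[0],t[1],.121]])[0],(0,0,255)),(e[0],(0,255,0)),(proj(v,[[t[0],t[1],t[2]-.03]])[0],(0,0,255))):
    cv2.circle(big,tuple(int((a-b+.5)*5) for a,b in zip(p,(245,200))),4,col,-1)
cv2.imwrite('pics/w3.png',np.hstack([big,mm]))
E
```

```text
363 [258. 207.] [304. 248.]
((280.9630126953125, 227.374267578125), (39.43763732910156, 42.80183792114258), 91.44993591308594) [ 0.58248805 -0.03578082  0.121     ]
((280.91925048828125, 227.5371856689453), (41.5872688293457, 46.26014709472656), 93.54082489013672) [ 0.58260148 -0.03580843  0.121     ]
```

View pics/w3.png

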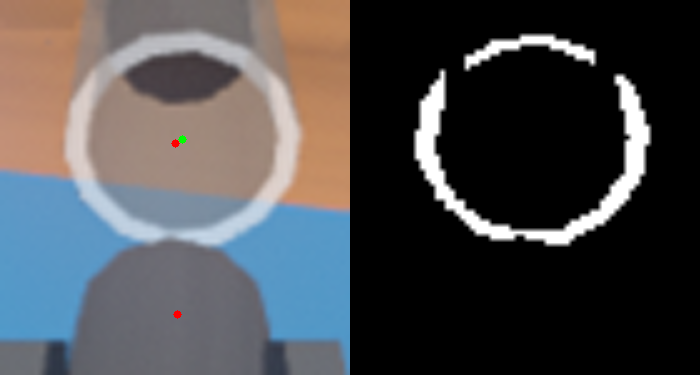

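Ring offset from the slug axis is only (-0.5, +0.9) mm. I'll correct it and lower.

```bash
python3 -m pendant '[[-0.004,0.0045,-0.03,0,0,0],[0,0,-0.05,0,0,0],[0,0,-0.05,0,0,0],[0,0,-0.04,0,0,0],[0,0,-0.03,0,0,0],[0,0,-0.02,0,0,0],[0,0,-0.015,0,0,0],[0,0,-0.015,0,0,0],[0,0,-0.01,0,0,0],[0,0,-0.005,0,0,0]]'
```

```text
time_s: 10.55
eef_pos: [0.5823, -0.0357, 0.1463]
eef_rot: [0.0, -0.002, 1.0, -0.0]
wrist_force: [-0.8, -0.0, -1.9]
opening: 0.205
grasp_force: 58.6
```

Slug bottom is at 0.116 with no contact force, so it has entered. Lowering further, then releasing.

```bash
python3 -m pendant '[[0,0,-0.01,0,0,0],[0,0,-0.01,0,0,0],[0,0,-0.01,0,0,0],[0,0,-0.01,0,0,0],[0,0,-0.01,0,0,0],[0,0,-0.005,0,0,0],[0,0,0,0,0,0],[0,0,0,0,0,0],[0,0,0,0,0,0],[0,0,0,0,0,0]]'; python3 -m pendant '[[0,0,0,0,0,0],[0,0,0,0,0,0],[0,0,0,0,0,0],[0,0,0,0,0,0],[0,0,0.05,0,0,0],[0,0,0.1,0,0,0],[0,0,0.1,0,0,0],[0,0,0.1,0,0,0],[0,0,0.05,0,0,0],[0,0,0,0,0,0]]' 1; python3 - <<'E'
from h import *
a,b=grab('scene'),grab('side')
o=[]
for v,(x,y) in((a,(272,222)),(b,(288,208))): o.append(cv2.resize(v['img'][y-40:y+40,x-40:x+40],None,fx=5,fy=5,interpolation=cv2.INTER_CUBIC))
cv2.imwrite('pics/t1.png',np.hstack(o))
E
```

```text
time_s: 11.8
eef_pos: [0.5823, -0.0357, 0.1354]
eef_rot: [0.0, -0.002, 1.0, -0.0]
wrist_force: [-0.2, 0.3, -0.8]
opening: 0.206
grasp_force: 58.6
time_s: 13.05
eef_pos: [0.5827, -0.0358, 0.2163]
eef_rot: [0.001, -0.002, 1.0, -0.0]
wrist_force: [-0.4, -0.6, -0.3]
opening: 1.001
grasp_force: 0.0
```

View pics/t1.png

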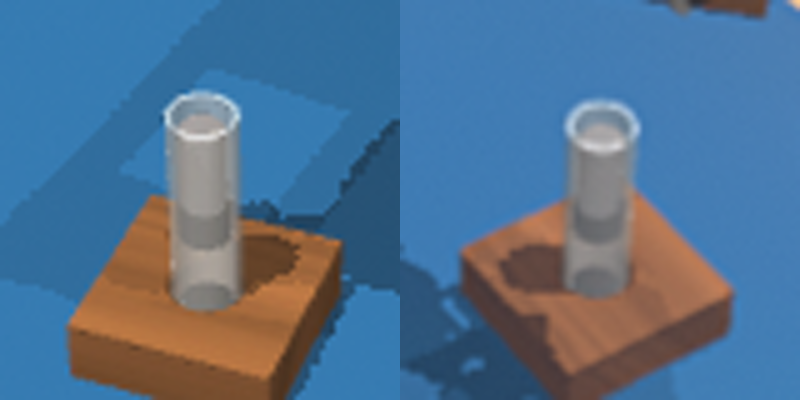

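Slug rests on the plug, inside the tube. Next, the ramrod.

```bash
python3 -m pendant '[[0,0.05,0.02,0,0,0],[0,0.12,0.02,0,0,0],[0,0.17,0.02,0,0,0],[0,0.2,0.02,0,0,0],[0,0.2,0.02,0,0,0],[0,0.2,0,0,0,0],[0,0.2,0,0,0,0],[0.005,0.18,0,0,0,0],[0.005,0.12,0,0,0,0],[0.005,0.06,0,0,0,0]]'; python3 -m pendant '[[0,0.02,0,0,0,0],[0,0,0,0,0,0],[0,0,0,0,0,0],[0,0,0,0,0,0],[0,0,0,0,0,0],[0,0,0,0,0,0],[0,0,0,0,0,0],[0,0,0,0,0,0],[0,0,0,0,0,0],[0,0,0,0,0,0]]'; python3 - <<'E'
from h import *
v=grab('wrist');t=v['o']['eef_pos'];print(t,abs(v['o']['dq']).max())
for z in(.06,.12): print(proj(v,[[.585,.268,z]]),proj(v,[[t[0],t[1],z]]))
cv2.imwrite('pics/w4.png',v['img'])
E
```

```text
time_s: 14.4
eef_pos: [0.5845, 0.2661, 0.2347]
eef_rot: [-0.001, -0.003, 1.0, -0.0]
wrist_force: [0.4, -0.2, 0.1]
opening: 1.001
grasp_force: 0.0
time_s: 15.65
eef_pos: [0.5852, 0.2683, 0.2353]
eef_rot: [-0.0, -0.002, 1.0, 0.0]
wrist_force: [-0.3, -0.4, 0.6]
opening: 1.002
grasp_force: 0.0
[0.58524929 0.26831577 0.2352735 ] 0.0020779026216023685
[[278.87471945 188.733509  ]] [[279.22097096 189.00024077]]
[[279.02584583 209.70661261]] [[279.446624   210.02439431]]
```

View pics/w4.png

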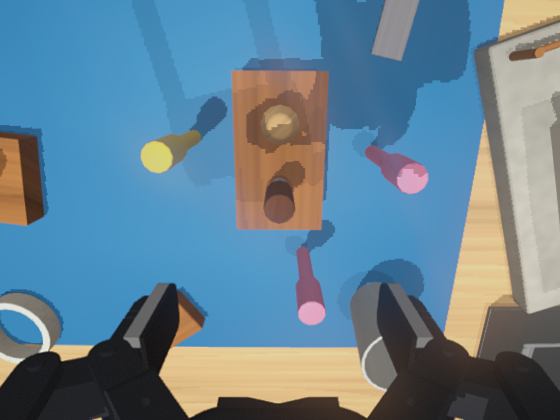

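Handle top is at about (279,207), directly between the fingers. The decoys are clear of the descent. Refining.

```bash
python3 - <<'E'
from h import *
v=grab('wrist');t=v['o']['eef_pos'];im=v['img']
c=im[165:240,240:325];hsv=cv2.cvtColor(c,cv2.COLOR_BGR2HSV);
for y in (195,203,206,210,218,221,224): print(y,[tuple(int(k) for k in im[y,x]) for x in range(258,302,4)])
g=im[...,2].astype(int)
m=(g[165:240,240:325]<95).astype(np.uint8)
n,l,s,cc=cv2.connectedComponentsWithStats(m)
for i in range(1,n):
    if s[i,4]>50: print(s[i,:2]+[240,165],s[i,2:],cc[i]+[240,165])
    
print([ (y,int(np.nonzero(m[y-165,20:60])[0].min()+260),int(np.nonzero(m[y-165,20:60])[0].max()+260)) for y in range(190,223,3) if m[y-165,20:60].any()])
E
```

```text
195 [(85, 113, 160), (84, 117, 167), (62, 60, 80), (59, 58, 78), (60, 67, 96), (63, 79, 116), (61, 76, 111), (56, 58, 80), (56, 56, 75), (87, 131, 186), (87, 132, 189)]
203 [(94, 124, 173), (94, 128, 180), (76, 86, 125), (74, 89, 128), (74, 89, 130), (71, 85, 122), (70, 85, 125), (68, 84, 123), (69, 84, 121), (70, 91, 131), (88, 132, 187)]
206 [(96, 124, 173), (94, 126, 177), (79, 91, 131), (77, 90, 128), (75, 89, 130), (72, 84, 123), (71, 86, 125), (72, 84, 122), (68, 82, 119), (68, 79, 112), (90, 133, 188)]
210 [(99, 124, 172), (97, 127, 178), (82, 92, 131), (80, 91, 127), (77, 89, 128), (75, 86, 124), (73, 85, 124), (73, 84, 121), (70, 82, 118), (73, 89, 129), (90, 131, 186)]
218 [(105, 125, 171), (104, 128, 176), (100, 130, 180), (85, 91, 126), (83, 89, 124), (81, 88, 123), (77, 85, 122), (77, 84, 120), (82, 104, 149), (94, 135, 188), (93, 132, 186)]
221 [(108, 126, 171), (105, 129, 178), (103, 126, 177), (101, 128, 178), (85, 91, 126), (84, 89, 124), (80, 86, 121), (83, 100, 143), (95, 132, 185), (95, 135, 189), (95, 132, 186)]
224 [(110, 126, 171), (108, 129, 177), (106, 126, 176), (104, 135, 186), (103, 135, 186), (100, 131, 183), (100, 130, 182), (100, 137, 191), (96, 131, 184), (97, 135, 189), (95, 132, 185)]
[265 180] [ 29  23 370] [279.08918919 189.5       ]
[263 179] [ 62  61 577] [301.80069324 231.3882149 ]
[240 231] [ 21   9 135] [247.82962963 235.55555556]
[(190, 267, 291), (193, 266, 291), (196, 266, 292), (199, 266, 292), (202, 265, 293)]
```

```bash
python3 - <<'E'
from h import *
v=grab('wrist');t=v['o']['eef_pos'];im=cv2.GaussianBlur(v['img'],(3,3),0)
r=im[...,2].astype(int);m=np.zeros(r.shape,np.uint8)
m[185:226,260:299]=((r>108)&(r<150))[185:226,260:299]
m=cv2.morphologyEx(m,cv2.MORPH_OPEN,np.ones((5,5),np.uint8))
c=max(cv2.findContours(m,cv2.RETR_EXTERNAL,cv2.CHAIN_APPROX_NONE)[0],key=cv2.contourArea)
print(cv2.boundingRect(c));e=cv2.fitEllipse(cv2.convexHull(c));print(e,plane(v,e[0],.12),t)
E
```

```text
(264, 195, 31, 28)
((279.0196228027344, 208.53131103515625), (27.4103946685791, 31.113204956054688), 88.78181457519531) [0.58408358 0.26803463 0.12      ] [0.58525056 0.26836031 0.23527816]
```

```bash
python3 -m pendant '[[-0.006,0,-0.05,0,0,0],[0,0,-0.1,0,0,0],[0,0,-0.13,0,0,0],[0,0,-0.13,0,0,0],[0,0,-0.13,0,0,0],[0,0,-0.1,0,0,0],[0,0,-0.07,0,0,0],[0,0,-0.03,0,0,0],[0,0,0,0,0,0],[0,0,0,0,0,0]]'; python3 -m pendant '[[0,0,0,0,0,0],[0,0,0,0,0,0],[0,0,0,0,0,0],[0,0,0,0,0,0],[0,0,0,0,0,0],[0,0,0,0,0,0],[0,0,0,0,0,0],[0,0,0,0,0,0],[0,0,0,0,0,0],[0,0,0,0,0,0]]' -1; python3 -c "
from bench import ctrl;o=ctrl.get_obs();print(o['eef_pos'],o['wrist_force'],o['torque'],o['opening'])"
```

```text
time_s: 17.05
eef_pos: [0.5848, 0.2685, 0.0883]
eef_rot: [0.001, -0.002, 1.0, 0.0]
wrist_force: [-0.1, 0.3, -0.1]
opening: 1.002
grasp_force: 0.0
time_s: 18.3
eef_pos: [0.5843, 0.2685, 0.0876]
eef_rot: [0.0, -0.002, 1.0, 0.0]
wrist_force: [0.1, 1.9, 5.1]
opening: 0.267
grasp_force: 58.7
[0.58427442 0.26847464 0.08757779] [0.1097603  1.88800873 5.06445395] [0.35333972 0.06722421 0.01467345] 0.26722622264666446
```

```bash
python3 -m pendant '[[0,0,0.03,0,0,0],[0,0,0.07,0,0,0],[0,0,0.1,0,0,0],[0,0,0.13,0,0,0],[0,0,0.13,0,0,0],[0,0,0.13,0,0,0],[0,-0.02,0.1,0,0,0],[0,-0.07,0.05,0,0,0],[0,-0.13,0,0,0,0],[0,-0.17,0,0,0,0]]'; python3 -m pendant '[[0,-0.2,0,0,0,0],[0,-0.2,0,0,0,0],[0,-0.2,0,0,0,0],[-0.005,-0.2,0,0,0,0],[-0.005,-0.15,0,0,0,0],[0,-0.1,0,0,0,0],[0,-0.06,0,0,0,0],[0,-0.02,0,0,0,0],[0,0,0,0,0,0],[0,0,0,0,0,0]]';  python3 -m pendant '[[0,0,0,0,0,0],[0,0,0,0,0,0],[0,0,0,0,0,0],[0,0,0,0,0,0],[0,0,0,0,0,0],[0,0,0,0,0,0],[0,0,0,0,0,0],[0,0,0,0,0,0],[0,0,0,0,0,0],[0,0,0,0,0,0]]'; python3 - <<'E'
from h import *
v=grab('wrist');t=v['o']['eef_pos'];print(t,v['o']['wrist_force'],v['o']['torque'])
im=v['img'];P=[proj(v,[[t[0],t[1],z]])[0] for z in(t[2]-.0876,.121)];print(P)
c=cv2.resize(im[170:300,220:340],None,fx=4,fy=4,interpolation=cv2.INTER_CUBIC)
for p in P: cv2.circle(c,tuple(int((a-b+.5)*4) for a,b in zip(p,(220,170))),3,(0,0,255),-1)
for k in range(0,120,20): cv2.putText(c,str(220+k),(k*4,10),0,.35,(255,255,255))
for k in range(0,130,10): cv2.putText(c,str(170+k),(0,k*4+4),0,.35,(0,255,255))
cv2.imwrite('pics/w5.png',c)
E
```

```text
time_s: 19.55
eef_pos: [0.5835, 0.189, 0.2349]
eef_rot: [-0.001, -0.002, 1.0, -0.0]
wrist_force: [0.2, 0.5, -1.3]
opening: 0.263
grasp_force: 58.8
time_s: 20.8
eef_pos: [0.582, -0.0348, 0.2352]
eef_rot: [-0.0, -0.002, 1.0, 0.0]
wrist_force: [-0.1, -0.5, -1.1]
opening: 0.268
grasp_force: 58.8
time_s: 22.05
eef_pos: [0.582, -0.0357, 0.2353]
eef_rot: [-0.0, -0.002, 1.0, 0.0]
wrist_force: [-0.5, -0.1, -1.2]
opening: 0.265
grasp_force: 58.8
[ 0.58204859 -0.03568574  0.23527666] [-0.45879857 -0.06436112 -1.16593415] [-0.00569439  0.00859812  0.01877119]
[array([279.58325019, 223.10811693]), array([279.44696852, 210.44996131])]
```

View pics/w5.png

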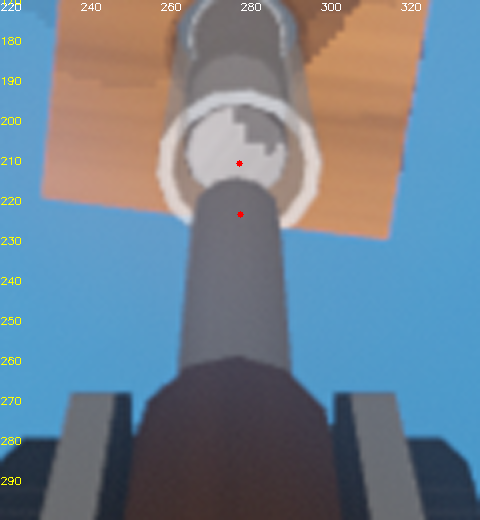

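Rod tip (279.4,225) lines up with the bore centre (280,210 at mouth height), and the slug top is visible inside. Ramming to about 6 mm short of the bottom.

```bash
python3 -m pendant '[[0,0.002,-0.04,0,0,0],[0,0,-0.06,0,0,0],[0,0,-0.05,0,0,0],[0,0,-0.04,0,0,0],[0,0,-0.03,0,0,0],[0,0,-0.03,0,0,0],[0,0,-0.025,0,0,0],[0,0,-0.02,0,0,0],[0,0,-0.02,0,0,0],[0,0,-0.01,0,0,0]]'
```

```text
time_s: 23.35
eef_pos: [0.582, -0.0353, 0.17]
eef_rot: [-0.0, -0.002, 1.0, 0.0]
wrist_force: [-1.5, -0.1, 3.0]
opening: 0.262
grasp_force: 59.2
```

```bash
python3 -m pendant '[[0,0,-0.005,0,0,0],[0,0,-0.005,0,0,0],[0,0,-0.005,0,0,0],[0,0,-0.005,0,0,0],[0,0,-0.005,0,0,0],[0,0,0,0,0,0],[0,0,0,0,0,0],[0,0,0,0,0,0],[0,0,0,0,0,0],[0,0,0,0,0,0]]'; 
```

```text
time_s: 24.6
eef_pos: [0.582, -0.0353, 0.1652]
eef_rot: [-0.0, -0.002, 1.0, 0.0]
wrist_force: [-1.4, -0.3, 2.5]
opening: 0.264
grasp_force: 59.2
```

```bash
python3 -m pendant '[[0,0,-0.0025,0,0,0],[0,0,0,0,0,0],[0,0,-0.0025,0,0,0],[0,0,0,0,0,0],[0,0,-0.0025,0,0,0],[0,0,0,0,0,0],[0,0,0,0,0,0],[0,0,0,0,0,0],[0,0,0,0,0,0],[0,0,0,0,0,0]]'; 
```

```text
time_s: 25.85
eef_pos: [0.582, -0.0353, 0.1638]
eef_rot: [-0.0, -0.002, 1.0, 0.0]
wrist_force: [-1.0, 0.5, 3.2]
opening: 0.265
grasp_force: 59.2
```

```bash
python3 -m pendant '[[0,0,-0.0025,0,0,0],[0,0,0,0,0,0],[0,0,-0.0025,0,0,0],[0,0,0,0,0,0],[0,0,0,0,0,0],[0,0,0,0,0,0],[0,0,0,0,0,0],[0,0,0,0,0,0],[0,0,0,0,0,0],[0,0,0,0,0,0]]'; 
```

```text
time_s: 27.1
eef_pos: [0.5821, -0.0353, 0.1629]
eef_rot: [0.0, -0.002, 1.0, -0.0]
wrist_force: [-1.6, 0.5, 5.5]
opening: 0.267
grasp_force: 59.2
```

```bash
python3 -m pendant '[[0,0,-0.0025,0,0,0],[0,0,0,0,0,0],[0,0,0,0,0,0],[0,0,-0.0015,0,0,0],[0,0,0,0,0,0],[0,0,0,0,0,0],[0,0,0,0,0,0],[0,0,0,0,0,0],[0,0,0,0,0,0],[0,0,0,0,0,0]]'; 
```

```text
time_s: 28.35
eef_pos: [0.5824, -0.0353, 0.1626]
eef_rot: [0.0, -0.002, 1.0, -0.0]
wrist_force: [-2.0, 0.9, 7.1]
opening: 0.265
grasp_force: 59.3
```

```bash
python3 -m pendant '[[0,0,-0.0025,0,0,0],[0,0,0,0,0,0],[0,0,-0.0025,0,0,0],[0,0,0,0,0,0],[0,0,-0.0025,0,0,0],[0,0,0,0,0,0],[0,0,0,0,0,0],[0,0,0,0,0,0],[0,0,0,0,0,0],[0,0,0,0,0,0]]'; 
```

```text
time_s: 29.6
eef_pos: [0.5829, -0.0354, 0.1622]
eef_rot: [0.001, -0.002, 1.0, -0.0]
wrist_force: [-2.8, 1.0, 12.9]
opening: 0.265
grasp_force: 59.9
```

```bash
python3 -m pendant '[[0,0,-0.003,0,0,0],[0,0,0,0,0,0],[0,0,-0.002,0,0,0],[0,0,0,0,0,0],[0,0,0,0,0,0],[0,0,0,0,0,0],[0,0,0,0,0,0],[0,0,0,0,0,0],[0,0,0,0,0,0],[0,0,0,0,0,0]]'; python3 -c "
from bench import ctrl;o=ctrl.get_obs();print(o['eef_pos'],o['wrist_force'])"
```

```text
time_s: 30.85
eef_pos: [0.5832, -0.0355, 0.1618]
eef_rot: [0.001, -0.002, 1.0, -0.0]
wrist_force: [-4.1, 0.6, 15.9]
opening: 0.263
grasp_force: 60.3
[ 0.58319396 -0.03548942  0.16182903] [-4.13253326  0.60694854 15.8859106 ]
```

```bash
python3 -m pendant '[[0,0,-0.002,0,0,0],[0,0,0,0,0,0],[0,0,0,0,0,0],[0,0,0,0,0,0],[0,0,0,0,0,0],[0,0,0,0,0,0],[0,0,0,0,0,0],[0,0,0,0,0,0],[0,0,0,0,0,0],[0,0,0,0,0,0]]'; python3 -m pendant '[[0,0,0,0,0,0],[0,0,0,0,0,0],[0,0,0,0,0,0],[0,0,0,0,0,0],[0,0,0,0,0,0],[0,0,0,0,0,0],[0,0,0,0,0,0],[0,0,0,0,0,0],[0,0,0,0,0,0],[0,0,0,0,0,0]]'; python3 - <<'E'
from h import *
a,b=grab('scene'),grab('side')
o=[]
for v,(x,y) in((a,(272,222)),(b,(288,208))): o.append(cv2.resize(v['img'][y-45:y+35,x-40:x+40],None,fx=5,fy=5,interpolation=cv2.INTER_CUBIC))
cv2.imwrite('pics/t2.png',np.hstack(o))
E
```

```text
time_s: 32.1
eef_pos: [0.5833, -0.0355, 0.1617]
eef_rot: [0.002, -0.002, 1.0, -0.0]
wrist_force: [-3.6, 1.1, 17.4]
opening: 0.268
grasp_force: 60.4
time_s: 33.35
eef_pos: [0.5833, -0.0355, 0.1617]
eef_rot: [0.002, -0.002, 1.0, -0.0]
wrist_force: [-4.1, 0.8, 16.7]
opening: 0.265
grasp_force: 60.4
```

View pics/t2.png

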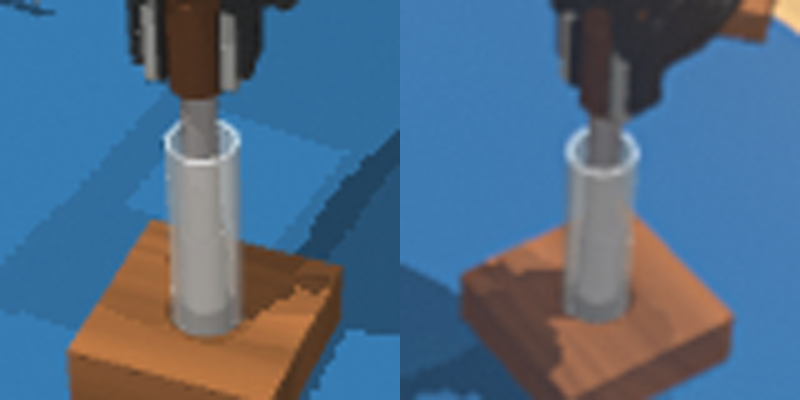

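Plug is bottomed and a steady ~17–18 N was held for over 2.5 s. Now I'll retract and return to the stand.

```bash
python3 -m pendant '[[0,0,0.015,0,0,0],[0,0,0.03,0,0,0],[0,0,0.05,0,0,0],[0,0,0.08,0,0,0],[0,0,0.1,0,0,0],[0,0,0.08,0,0,0],[0,0.03,0.03,0,0,0],[0,0.07,0,0,0,0],[0,0.13,0,0,0,0],[0,0.17,0,0,0,0]]'; python3 -m pendant '[[0,0.2,0,0,0,0],[0,0.2,0,0,0,0],[0,0.2,0,0,0,0],[0.005,0.19,0,0,0,0],[0.006,0.15,0,0,0,0],[0,0.1,0,0,0,0],[0,0.06,0,0,0,0],[0,0.02,0,0,0,0],[0,0,0,0,0,0],[0,0,0,0,0,0]]';  python3 -m pendant '[[0,0,0,0,0,0],[0,0,0,0,0,0],[0,0,0,0,0,0],[0,0,0,0,0,0],[0,0,0,0,0,0],[0,0,0,0,0,0],[0,0,0,0,0,0],[0,0,0,0,0,0],[0,0,0,0,0,0],[0,0,0,0,0,0]]'; python3 - <<'E'
from h import *
v=grab('wrist');t=v['o']['eef_pos'];print(t,v['o']['eef_rot'],v['o']['wrist_force'],v['o']['torque'])
im=v['img'];P=[proj(v,[[t[0],t[1],z]])[0] for z in(t[2]-.0876,.06)];print(P)
c=cv2.resize(im[150:280,220:340],None,fx=4,fy=4,interpolation=cv2.INTER_CUBIC)
for p in P: cv2.circle(c,tuple(int((a-b+.5)*4) for a,b in zip(p,(220,150))),3,(0,0,255),-1)
for k in range(0,120,20): cv2.putText(c,str(220+k),(k*4,10),0,.35,(255,255,255))
for k in range(0,130,10): cv2.putText(c,str(150+k),(0,k*4+4),0,.35,(0,255,255))
cv2.imwrite('pics/w6.png',c)
E
```

```text
time_s: 34.7
eef_pos: [0.5814, 0.046, 0.235]
eef_rot: [-0.001, -0.001, 1.0, 0.0]
wrist_force: [0.4, -0.7, -1.2]
opening: 0.266
grasp_force: 58.9
time_s: 35.95
eef_pos: [0.5844, 0.2679, 0.2361]
eef_rot: [-0.0, -0.001, 1.0, -0.0]
wrist_force: [0.3, 0.1, -1.1]
opening: 0.267
grasp_force: 58.9
time_s: 37.2
eef_pos: [0.5843, 0.2687, 0.2361]
eef_rot: [-0.0, -0.002, 1.0, -0.0]
wrist_force: [0.8, 0.6, -2.1]
opening: 0.266
grasp_force: 58.9
[0.58426468 0.26868429 0.23608661] [-2.48194801e-06 -1.81708973e-03  9.99998349e-01 -1.72864512e-05] [ 0.75836121  0.64790748 -2.1077189 ] [ 0.0318562  -0.01955041  0.04807178]
[array([279.59331174, 223.10605737]), array([279.22810424, 188.76264552])]
```

View pics/w6.png

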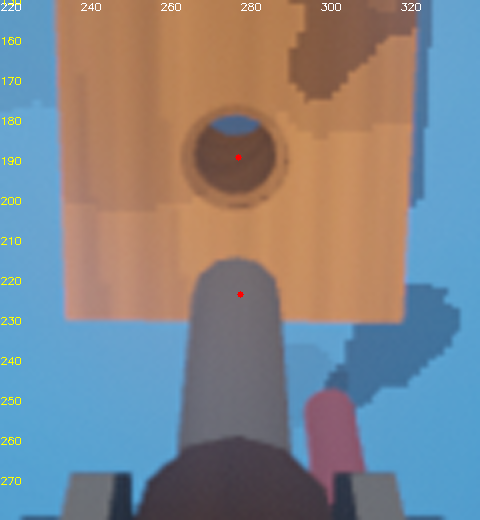

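Hole centre (278.5,188.5) and rod tip are consistent with the original grasp within about 0.5 mm. Inserting.

```bash
python3 -m pendant '[[0,0,-0.06,0,0,0],[0,0,-0.1,0,0,0],[0,0,-0.1,0,0,0],[0,0,-0.06,0,0,0],[0,0,-0.04,0,0,0],[0,0,-0.03,0,0,0],[0,0,-0.03,0,0,0],[0,0,-0.03,0,0,0],[0,0,-0.03,0,0,0],[0,0,-0.02,0,0,0]]'
```

```text
time_s: 38.5
eef_pos: [0.5842, 0.2687, 0.1357]
eef_rot: [-0.0, -0.002, 1.0, -0.0]
wrist_force: [-0.8, -0.6, -1.2]
opening: 0.267
grasp_force: 58.9
```

Tip is 12 mm into the hole with no side force. Continuing to about 1.5 mm above the bench.

```bash
python3 -m pendant '[[0,0,-0.03,0,0,0],[0,0,-0.035,0,0,0],[0,0,-0.035,0,0,0],[0,0,-0.035,0,0,0],[0,0,-0.03,0,0,0],[0,0,-0.03,0,0,0],[0,0,-0.02,0,0,0],[0,0,-0.015,0,0,0],[0,0,-0.005,0,0,0],[0,0,0,0,0,0]]'
```

```text
time_s: 39.75
eef_pos: [0.5843, 0.2687, 0.0892]
eef_rot: [0.0, -0.002, 1.0, 0.0]
wrist_force: [-0.5, 0.1, -1.0]
opening: 0.263
grasp_force: 58.9
```

```bash
python3 -m pendant '[[0,0,-0.005,0,0,0],[0,0,-0.0025,0,0,0],[0,0,0,0,0,0],[0,0,0,0,0,0],[0,0,0,0,0,0],[0,0,0,0,0,0],[0,0,0,0,0,0],[0,0,0,0,0,0],[0,0,0,0,0,0],[0,0,0,0,0,0]]'; python3 -m pendant '[[0,0,0,0,0,0],[0,0,0,0,0,0],[0,0,0,0,0,0],[0,0,0,0,0,0],[0,0,0,0,0,0],[0,0,0,0,0,0],[0,0,0.02,0,0,0],[0,0,0.05,0,0,0],[0,0,0.1,0,0,0],[0,0,0.1,0,0,0]]' 1;  python3 -m pendant '[[0,0,0.15,0,0,0],[0,0,0.15,0,0,0],[0,0,0.15,0,0,0],[0,0,0.1,0,0,0],[0,0,0.05,0,0,0],[0,0,0,0,0,0],[0,0,0,0,0,0],[0,0,0,0,0,0],[0,0,0,0,0,0],[0,0,0,0,0,0]]'; python3 - <<'E'
from h import *
a,b=grab('scene'),grab('side')
o=[]
for v,cs in((a,[(272,217),(424,240)]),(b,[(288,203),(205,150)])): o.append(np.hstack([cv2.resize(v['img'][y-37:y+37,x-45:x+45],None,fx=4,fy=4,interpolation=cv2.INTER_CUBIC) for x,y in cs]))
cv2.imwrite('pics/t3.png',np.vstack(o))
E
```

```text
time_s: 41.0
eef_pos: [0.5843, 0.2687, 0.0876]
eef_rot: [0.0, -0.002, 1.0, 0.0]
wrist_force: [0.7, -0.3, -0.5]
opening: 0.265
grasp_force: 58.9
time_s: 42.25
eef_pos: [0.5847, 0.2688, 0.1438]
eef_rot: [0.001, -0.002, 1.0, 0.0]
wrist_force: [-0.4, 0.3, 0.3]
opening: 0.996
grasp_force: 0.0
time_s: 43.5
eef_pos: [0.5842, 0.2687, 0.2613]
eef_rot: [-0.0, -0.002, 1.0, -0.0]
wrist_force: [-0.6, -0.1, 0.4]
opening: 1.003
grasp_force: 0.0
```

View pics/t3.png

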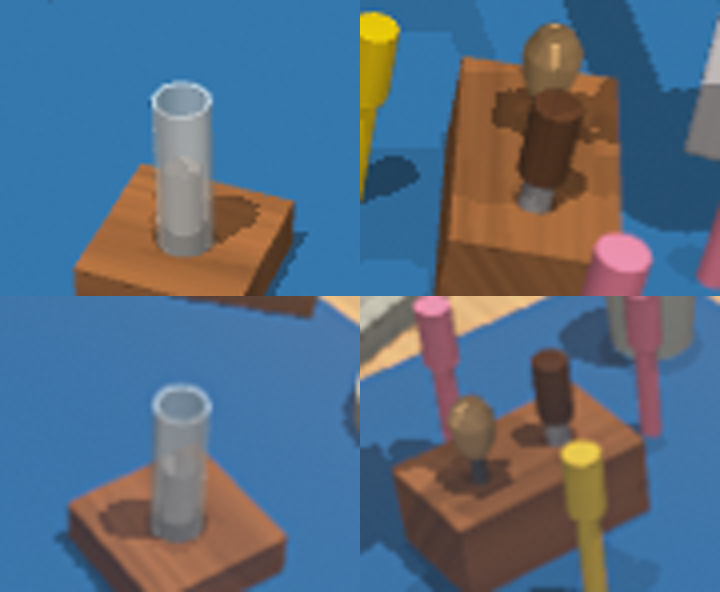

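The plug is bottomed in the tube with the slug on top. The ramrod stands upright in its own hole with its tip down, and the gripper is clear.

```bash
python3 -c "
from bench import ctrl;print(ctrl.hand_in())"
```

```text
the job is handed in; nothing more can be done
None
```

The job is handed in at about 43.5 s: the slim slug is in the tube, the plug was rammed to the floor and held at about 17–18 N for 2.5 s, and the ramrod is back upright in its own hole; the thick slug and glue bottle were never approached.

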